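# Pack a customer's lasts and send the carton to the collection mat

### The arm

A 7-joint arm with a two-finger parallel gripper is mounted at the origin on the work surface. World frame = base frame: x ahead of the robot, y to its left, z up, the work surface at z = 0. Lengths are in mm, angles in rad, forces in N, time in s.
With the tool pointing down it reaches from about 400 to 850 mm from the base axis. Payload 10.4 kg.
Tool frame: the origin (TCP) lies at the very end of the fingers, on their centre line; the grasp point (between the pads) lies 19 mm behind it; z points along the fingers, y is the line along which they close (so a half turn about z gives the same grasp; the last joint's range is limited). The gripper opens to 87 mm and grips with 3 to 60 N. Pads are 19 mm wide; open, the fingers measure 117 mm over their backs; the gripper's body (75 mm by 190 mm) begins 51 mm behind the grasp point.
Start: joints at [-1.203, 0.332, -0.065, 1.46, 0.022, 1.35, -0.088], TCP at [238.069, 577.906, 222.576] pointing down, gripper open.
Joint ranges: [-2.6, 2.6], [-0.5, 2.12], [-1.47, 1.34], [0.16, 2.42], [-1.27, 4.41], [0.06, 2.06], [-2.6, 2.6]. Speed limits (rad/s): [2.22, 2.22, 2.79, 2.79, 3.14, 3.14, 3.14].

### API

Orientations are given as a unit quaternion [x, y, z, w].
In Python, from workcell import robot gives the robot as it stands.
- The arm moves only by the tool arm_command, never from a script. Its argument "plan" is a list of rows, each an object with "slide": the shift along the tool's x, y, z in units of 50 mm (1.0 is 50 mm), a list of three; "twist": the turn, a rotation vector about the tool's x, y, z in units of 10 degrees (1.0 is 10 degrees), a list of three; "grip": the closure, from 0 (fully open) to 1 (shut). In form: [{"slide": [tx, ty, tz], "twist": [ax, ay, az], "grip": grip}, ...]. A call has 1 to 8 rows; each row shifts and turns the commanded pose from where the row before left it, along the tool's axes as they then stand; what a row does not reach is not made up. A row lasts 1/8 s, in which the tool goes at most 62.5 mm and 10.7 degrees, less where a joint would pass 70% of its speed; a pose out of reach is approached as far as the arm can. A call is refused whole if a number of a shift passes 1 or a number of a turn 1, either way. A call with a gripper value outside its range is refused whole. The fingers move at their own pace and stop on an object; "newtons" is the grip in N (left out, the last holds). Time passes only in rows, so rows that do not move let the fingers close. It gives the time, the measured TCP pose, the force, the opening and the grip force at its end, in the units of the state.
- robot.read_state(): the state, without advancing time (a new reading comes with each control period).
- robot.camera(name): name is "side" or "top" or "wrist"; returns a dict with "pixels" (400x640x3 uint8, red, green, blue), "range_z" (400x640 float32, mm along the optical axis (not along the pixel's ray), 0 where there is no reading), "vfov" (degrees; the focal length in pixels is half the picture's height over the tangent of half this angle, whatever the lens; pixels are square), "cx", "cy" (the principal point, pixels), "T" (4x4, takes a point from camera to world coordinates); the wrist camera has in their place "tool_from_camera" (4x4, takes a point from camera to tool coordinates, whose origin is the TCP and whose axes are the flange's). Camera axes: x right, y down, z forward; pixel columns grow to the right and rows downward; lengths in mm; the calibration is good to about 2 mm. A picture is of the moment at which its call begins: read the wrist's pose just before it.
- robot.hand_in(): hands the job in; it is judged then, once.
The state is a dict: "time": time; "q": joint angles; "joint_vel": joint speeds; "tau": joint torques, N m; "position": TCP position; "ee_rot": TCP orientation; "force": force on the tool from outside, world axes, zero at the start; "wrist_torque": the same for the moment, N m; "opening": finger opening in mm; "gripper_force": force on a finger pad.
Only numpy, scipy, OpenCV 4.12 (cv2) and the standard library are available. Lean on these libraries where they do the work, as an engineer would, in place of code of your own. Each camera call takes 0.05 s, during which the arm holds its last target. There are 200 camera calls.

### The job

Pack this customer's job: put every shoe last and wooden heel block lying on the bench into the open carton, and lower its lid gently until it is fully shut. Then slide the closed carton along the bench, without lifting it, until it stands square on the black collection mat with no part over the mat's edges. Leave the tools, tins and other things on the bench where they are.

Things in the scene. Friction and masses are not known exactly. Their poses are not given: they have to be found in the camera images.
- carton: Loose cardboard shoe carton, open on top, 0.3 to 0.45 kg with its lid. Outside 190 mm along x, 300 mm along y, 88 mm high; walls and floor 4 mm. Origin: centre of the underside, z up. The lid's crease (hinge) runs along y at the top of its +x side (x = +95, z = 88 mm); at the start that side faces away from the mat and the -x side faces the middle of the bench.
- lid (a joint): Angle (rad) of the carton's lid: 0 = shut on the rim, grows as it opens, at most 1.95 (past upright); starts at 1.72 to 1.9. A 4 mm panel, 192 mm from crease to free edge, 300 mm wide, with a 20 mm lip on the free edge that hangs outside the -x side when shut (carton then 93 high, 195 wide). The crease is stiff: the lid stays where it is left; about 1 N at its edge moves it.
- lid_edge (a point): Middle of the lid's free edge, on the outer face of the lid (the face that is on top when shut).
- mat_centre (a point): Centre of the black rubber collection mat, fixed flat on the bench, 0.8 mm thin with a thin grey border line; nothing catches on it. 230 mm along its x, 340 mm along its y (20 mm larger than the carton all round). z up.
- last_l: Child's shoe last, green plastic foot shape standing on its sole: 150 mm long, 54 wide, 75 high, 0.15 to 0.25 kg. Origin: centre of the underside, x to the toe, z up. Its cone (upright block over the heel) has flat upright sides 28 mm apart across y, from x = -68 to -6 mm (middle -37) and z = 36 to 75 mm; below that the foot is 44 mm wide. The forepart is lower, 28 to 50 mm.
- last_r: The other last of the pair, mirrored; same sizes and axes as last_l.
- heel_1: Heel block of stacked wood, D-shaped from above: 62 mm along x, 46 mm along y, 40 mm high, about 0.06 kg; flat face at x = +31 mm, rounded (radius 23 mm) at x = -31 mm, upright sides. Origin: centre of the underside, z up. May be absent (None).
- heel_2: Heel block of stacked wood, D-shaped from above: 62 mm along x, 46 mm along y, 40 mm high, about 0.06 kg; flat face at x = +31 mm, rounded (radius 23 mm) at x = -31 mm, upright sides. Origin: centre of the underside, z up. May be absent (None).
- heel_3: Heel block of stacked wood, D-shaped from above: 62 mm along x, 46 mm along y, 40 mm high, about 0.06 kg; flat face at x = +31 mm, rounded (radius 23 mm) at x = -31 mm, upright sides. Origin: centre of the underside, z up. May be absent (None).
- polish_tin: Bystander: round dark metal polish tin, 82 mm across, 32 mm high, beyond the lasts and heels; leave it. Origin: centre of the underside.
- thread_spool: Bystander: wooden thread spool standing upright, 56 mm across, 68 mm high; leave it. Origin: centre of the underside.
- glue_jar: Bystander: amber glass glue jar, 68 mm across, 85 mm high, right of the carton; leave it. Origin: centre of the underside.
- hammer: Bystander: hammer, 240 mm long, lying left of the mat; leave it. Lies along its x, handle to -x.
- awl: Bystander: awl with a wooden handle, 160 mm long, lying near the far edge; leave it. Lies along its x, handle to -x.
- shoe_brush: Bystander: shoe brush, dark wooden block with black bristles, 150 by 50 mm, 45 mm high, left of the mat; leave it. Origin: centre of the underside.
- tack_bowl: Bystander: small steel bowl, 90 mm across, 40 mm high, beyond the carton; leave it. Origin: centre of the underside.
Mind the look-alikes: they are no part of the job. What is shaped like the last_l but blue is not meant.

How it is judged (in metres and radians):
On the way, in this order (a step that is already met when the one before it is completed fails the run):
1. every last and heel block on the bench is in the carton (x of last_l in the frame of carton between -0.095 and 0.095 m and y of last_l in the frame of carton between -0.15 and 0.15 m and z of last_l in the frame of carton between -0.01 and 0.088 m and x of last_r in the frame of carton between -0.095 and 0.095 m and y of last_r in the frame of carton between -0.15 and 0.15 m and z of last_r in the frame of carton between -0.01 and 0.088 m and x of heel_1 in the frame of carton between -0.095 and 0.095 m and y of heel_1 in the frame of carton between -0.15 and 0.15 m and z of heel_1 in the frame of carton between -0.01 and 0.088 m and x of heel_2 in the frame of carton between -0.095 and 0.095 m and y of heel_2 in the frame of carton between -0.15 and 0.15 m and z of heel_2 in the frame of carton between -0.01 and 0.088 m and x of heel_3 in the frame of carton between -0.095 and 0.095 m and y of heel_3 in the frame of carton between -0.15 and 0.15 m and z of heel_3 in the frame of carton between -0.01 and 0.088 m), for 0.2 s.
2. the lid is shut over them (all of step 1 and value of joint lid below 0.06 rad), for 0.3 s.
3. the shut carton stands square on the mat (value of joint lid below 0.06 rad and x of carton in the frame of mat_centre between -0.022 and 0.022 m and y of carton in the frame of mat_centre between -0.022 and 0.022 m and angle between the y axis of carton and the y axis of mat_centre, either way round below 0.14 rad), for 0.2 s.
At the end, for the whole second after the job is handed in: Every last and heel block is inside the carton, the lid is shut (joint below 0.06 rad), and the carton stands on the mat: its centre within 22 mm of the mat's centre along each of the mat's axes and its long side within 0.14 rad of the mat's (either way round), at rest (all of step 1 and all of step 3 and linear speed of carton below 0.02 m/s); the robot touches nothing.
It fails at once if the lid is slammed: it falls on the rim instead of being lowered (faster than 2.5 rad/s when nearly shut) (value of joint lid below 0.3 rad and velocity of joint lid below -2.5 rad/s).
It fails at once if the carton is lifted off the bench or tipped (height (world z) of carton above 0.03 m or angle between carton's own z axis and vertical above 0.35 rad).
It fails at once if a tool, tin or other bystander is disturbed (moved more than 40 mm) (distance of any of polish_tin, thread_spool, glue_jar, hammer, awl, shoe_brush, tack_bowl from where it was at the start of the episode above 0.04 m).
Of heel_1, heel_2, heel_3 only 1 to 3 are there at a start; the rules pass over those that are not, and their reading is None.
At some moment in a run one of last_l, last_r, carton may be knocked a few centimetres aside while the robot is not near it.
It also fails if it takes over 210 s, if anything falls off the work surface, if the arm or the gripper's body presses on something with over 40 N, if the wrist force passes 120 N, or if a joint passes its speed limit or range.

## Working session

There is one attempt and no reset: what is moved stays moved. The work goes in short steps, Python scripts to look and compute and a tool call to move; the robot and the scene stay as the last step left them, time stands still between calls to the robot, and variables do not carry over. Pictures are saved under pics/ and viewed, at most 14 in all, crops included, and the job is handed in when it is done.

Besides the shell and the picture viewer there is one more tool, called as name(argument=value, ...), one argument or row to a line, values as JSON. arm_command: Moves the arm, as the interface text tells. Its arguments: {"type":"object","properties":{"plan":{"type":"array"},"newtons":{"type":"number"}},"required":["plan"]}

```bash
mkdir -p pics
cat > h.py <<'E'
import numpy as np, cv2
from workcell import robot
from scipy.spatial.transform import Rotation as R
def snap(name,fn=None):
    s=robot.read_state(); c=robot.camera(name)
    if name=="wrist":
        T=np.eye(4);T[:3,:3]=R.from_quat(s["ee_rot"]).as_matrix();T[:3,3]=s["position"]
        c["T"]=T@c["tool_from_camera"]
    if fn: cv2.imwrite("pics/"+fn,c["pixels"][:,:,::-1])
    np.savez("last_%s.npz"%name,**{k:v for k,v in c.items()})
    return c
def cloud(c):
    h,w=c["range_z"].shape; f=h/2/np.tan(np.radians(c["vfov"])/2)
    u,v=np.meshgrid(np.arange(w),np.arange(h)); z=c["range_z"]
    P=np.stack([(u-c["cx"])*z/f,(v-c["cy"])*z/f,z,np.ones_like(z)],-1)@c["T"].T
    P[z==0]=np.nan
    return P[...,:3]
E
python3 - <<'E'
from h import *
for n in("top","side"):
    c=snap(n,n+"0.png"); print(n,c["vfov"],c["cx"],c["cy"],c["T"].round(3).tolist())
s=robot.read_state();print(s)
E
```

```text
top 55.243538568912214 321.16845420270556 197.3449779820705 [[0.0, -0.983, 0.182, 310.748], [-1.0, -0.004, -0.018, 39.968], [0.018, -0.182, -0.983, 1240.889], [0.0, 0.0, 0.0, 1.0]]
side 53.50285837210668 320.091953731915 204.30599826481478 [[0.881, -0.317, 0.351, 124.316], [-0.473, -0.598, 0.647, -655.135], [0.005, -0.736, -0.677, 825.829], [0.0, 0.0, 0.0, 1.0]]
{'time': 0.1, 'q': array([-1.20256674,  0.33279178, -0.06472836,  1.46086051,  0.0215805 ,
        1.34992298, -0.08846151]), 'joint_vel': array([ 0.00135132, -0.00021104,  0.00083361, -0.00480697, -0.0011349 ,
       -0.00028311,  0.00122663]), 'tau': array([ 1.35918890e-03, -6.24530554e+01,  2.45477166e-02, -3.90728939e+01,
       -6.15868717e-02,  3.63576401e-02,  8.54015116e-05]), 'position': array([237.94311731, 577.54748023, 221.84261247]), 'ee_rot': array([ 1.94134022e-01,  9.80974804e-01, -6.34648153e-04, -1.09549258e-04]), 'force': array([-0.30031643,  0.40286982,  0.52573187]), 'wrist_torque': array([ 0.01345365, -0.01047713,  0.08965144]), 'gripper_force': 0.0, 'opening': 86.92389151929912}
```

View pics/top0.png

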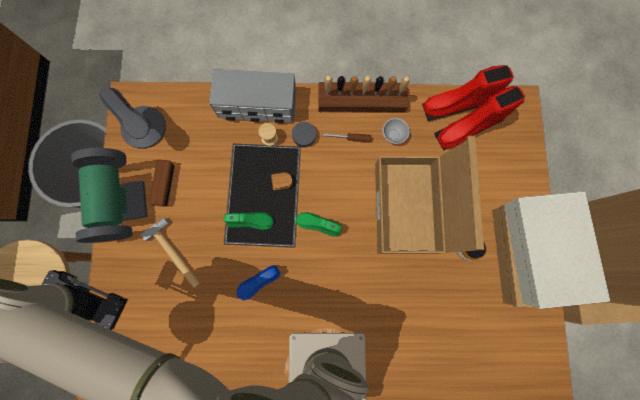

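View pics/side0.png

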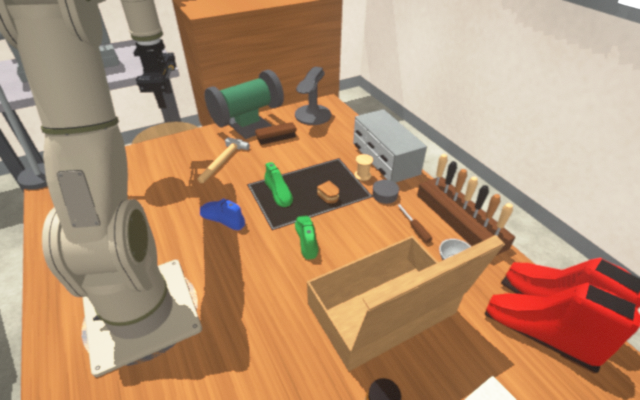

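```bash
cat >> h.py <<'E'
def blobs(c,P,kind,zmin=6,zmax=100,minn=25):
    hsv=cv2.cvtColor(c["pixels"],cv2.COLOR_RGB2HSV); h,s,v=[hsv[...,i].astype(int) for i in range(3)]
    m={"green":(h>50)&(h<75)&(s>150)&(v>80),"any":np.ones_like(h,bool)}[kind]
    m=m&(P[...,2]>zmin)&(P[...,2]<zmax)
    n,l,st,ce=cv2.connectedComponentsWithStats(m.astype(np.uint8))
    return [(ce[i].round(),P[l==i]) for i in range(1,n) if st[i,4]>=minn]
def rect(Q):
    (cx,cy),(w,h),a=cv2.minAreaRect(Q[:,:2].astype(np.float32)); return np.round([cx,cy,w,h,a],1)
E
python3 - <<'E'
from h import *
c=dict(np.load("last_top.npz"));P=cloud(c)
for ce,Q in blobs(c,P,"green"):
    top=Q[Q[:,2]>58]; print(ce,len(Q),"all",rect(Q),"cone",rect(top) if len(top)>5 else None, Q[:,2].max().round())
print("any")
ok=[(ce,Q) for ce,Q in blobs(c,P,"any",zmin=8,zmax=110)]
for ce,Q in ok: print(ce,len(Q),rect(Q),Q[:,2].max().round(), np.median(Q[:,2]).round())
for u,v in [(229,146),(299,146),(227,244),(295,245),(378,158),(380,250),(438,158),(442,250),(475,140),(480,250),(282,181),(468,250),(320,300)]: print((u,v),P[v,u].round())
a=cv2.resize(c["pixels"][130:310,205:365],None,fx=4,fy=3.3,interpolation=cv2.INTER_CUBIC); cv2.imwrite("pics/crop0.png",a[:,:,::-1])
E
```

```text
[250. 220.] 634 all [458.7 246.7  52.  142.5   1.2] cone [463.2 277.3  28.4  81.5   1.2] 80.0
[318. 224.] 567 all [451.5  28.4 146.   48.2  74.3] cone [441.3  -3.   81.1  27.7  69.1] 81.0
any
[256. 112.] 1135 [817.1 218.8 105.8 282.9  20.7] 110.0 70.0
[362.  98.] 2334 [ 881.  -122.5  297.3   92.9   89.7] 110.0 49.0
[456. 117.] 2249 [ 830.1 -453.6  187.9  236.5   29.2] 110.0 66.0
[148. 128.] 865 [774.4 611.8 134.7 147.7  60.2] 32.0 15.0
[396. 130.] 444 [ 759.5 -229.7   87.5   88.4   89.9] 46.0 24.0
[268. 133.] 283 [744.9 192.7  54.8  53.2  27.5] 73.0 67.0
[304. 134.] 488 [750.6  75.9  79.6  80.5  46.6] 38.0 31.0
[355. 137.] 218 [744.9 -70.3 158.1  25.7  86.9] 29.0 21.0
[118. 163.] 103 [624.2 642.4  30.2  68.8  27.7] 110.0 94.0
[418. 200.] 2283 [ 5.063e+02 -2.602e+02  3.004e+02  1.970e+02  3.000e-01] 110.0 67.0
[162. 183.] 834 [580.4 532.6  52.4 150.5  84.8] 51.0 43.0
[132. 201.] 996 [520.5 624.8 167.2  86.6   3.1] 110.0 21.0
[281. 181.] 284 [589.6 145.4  46.9  60.8   9.4] 47.0 39.0
[637. 238.] 524 [  381.5 -1002.7    12.2   373.8    83.5] 34.0 17.0
[508. 259.] 1799 [ 349.2 -550.3  309
[... 152 characters left out ...]
50.] 831 [352.5 476.4 240.1  87.1  41. ] 32.0 23.0
[114. 238.] 132 [396.8 638.4  22.9 129.5  19.9] 110.0 90.0
[472. 254.] 235 [ 355.7 -453.1   37.8   63.9   22.7] 91.0 82.0
[257. 282.] 732 [267.7 216.2  54.5 150.   33.4] 81.0 41.0
[326. 350.] 2345 [ 4.430e+01 -8.000e-01  1.407e+02  2.313e+02  2.000e-01] 109.0 13.0
(229, 146) [716. 329.  -2.]
(299, 146) [714.  92.   7.]
(227, 244) [386. 320.   2.]
(295, 245) [384. 102.   0.]
(378, 158) [ 675. -174.    2.]
(380, 250) [ 366. -164.   50.]
(438, 158) [ 652. -349.   85.]
(442, 250) [ 365. -348.   77.]
(475, 140) [ 645. -386.  279.]
(480, 250) [ 364. -461.   86.]
(282, 181) [586. 144.  39.]
(468, 250) [ 358. -373.  212.]
(320, 300) [211.  21.  -2.]
```

View pics/crop0.png

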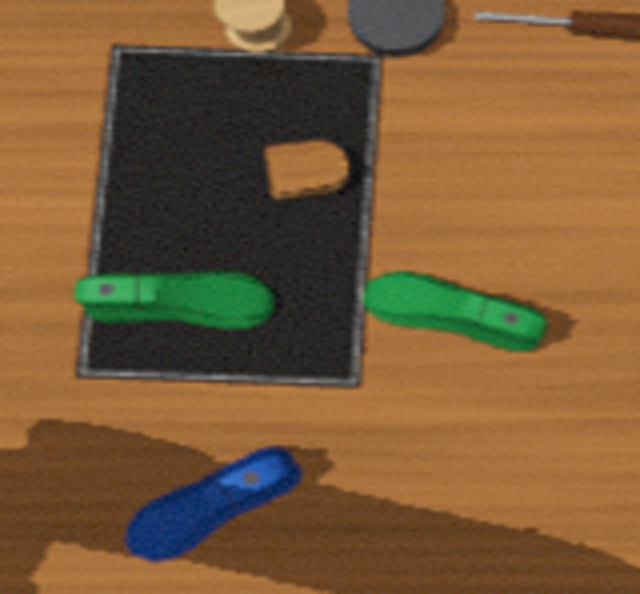

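Candidates for what I want, by top-view pixel:
- Green lasts at (249,220) and (319,224).
- A blue last at (258,283), which is the decoy.
- Red boots at (480,110), not part of the job.
- Wooden heel block at (281,181).
- The brush at (162,183) and spool at (268,133), both bystanders.

I choose the two green lasts and the one visible heel block, which the crop confirms. First I turn the tool so the fingers close along world x.

arm_command(
  plan=[
    {"slide":[0,0,0],"twist":[0,0,1],"grip":0.3},
    {"slide":[0,0,0],"twist":[0,0,1],"grip":0.3},
    {"slide":[0,0,0],"twist":[0,0,1],"grip":0.3},
    {"slide":[0,0,0],"twist":[0,0,1],"grip":0.3},
    {"slide":[0,0,0],"twist":[0,0,1],"grip":0.3},
    {"slide":[0,0,0],"twist":[0,0,1],"grip":0.3},
    {"slide":[0,0,0],"twist":[0,0,0.76],"grip":0.3},
    {"slide":[0,0,0],"twist":[0,0,0],"grip":0.3},
  ],
  newtons=20,
)

```text
time: 1.1
position: [237.9, 577.7, 222.2]
ee_rot: [0.707, 0.708, -0.0, 0.0]
force: [0.8, -0.2, -0.2]
opening: 61.3
gripper_force: 0.0
```

```bash
cat >> h.py <<'E'
def px2w(c,u,v,z):
    f=200/np.tan(np.radians(c["vfov"])/2); d=c["T"][:3,:3]@[(u-c["cx"])/f,(v-c["cy"])/f,1]; o=c["T"][:3,3]
    return (o+d*(z-o[2])/d[2])[:2].round(1)
def st():
    s=robot.read_state(); M=R.from_quat(s["ee_rot"]).as_matrix()
    print("t",s["time"],"pos",s["position"].round(1),"yaw(tool y az)",np.degrees(np.arctan2(M[1,1],M[0,1])).round(1),"z",M[:,2].round(3),"F",s["force"].round(1),"open",round(s["opening"],1),"gf",round(s["gripper_force"],1),"q",s["q"].round(2))
E
python3 - <<'E'
from h import *
st()
c=dict(np.load("last_top.npz"));P=cloud(c)
cs=[px2w(c,u,v,1) for u,v in [(233.75,144.5),(300,147.6),(225,243.6),(295,246.7)]]
print("mat",cs,np.mean(cs,0)); e=(cs[0]-cs[2]+cs[1]-cs[3]); print("mat long axis az",np.degrees(np.arctan2(e[1],e[0])), [np.linalg.norm(cs[i]-cs[j]) for i,j in((0,1),(2,3),(0,2),(1,3))])
print("dots",px2w(c,232.5,217.3,75),px2w(c,333,226.4,75))
E
```

```text
t 1.1 pos [237.9 577.7 222.2] yaw(tool y az) 0.1 z [-0.    -0.001 -1.   ] F [ 0.8 -0.2 -0.2] open 61.3 gf 0.0 q [-1.33  0.33  0.09  1.47 -0.03  1.35 -1.23]
mat [array([720. , 312.5]), array([710.5,  89.2]), array([387.7, 326.6]), array([378. , 101.8])] [549.05  207.525]
mat long axis az -2.299903091911286 [np.float64(223.5019910425856), np.float64(225.00917759060408), np.float64(332.5990078157179), np.float64(332.73865119640067)]
dots [463.1 290.3] [435.9 -17.3]
```

arm_command(
  plan=[
    {"slide":[-0.9,0.7,0],"twist":[0,0,0],"grip":0.3},
    {"slide":[-1,0.75,0],"twist":[0,0,0],"grip":0.3},
    {"slide":[-1,0.75,0],"twist":[0,0,0],"grip":0.3},
    {"slide":[-1,0.75,0],"twist":[0,0,0],"grip":0.3},
    {"slide":[-1,0.75,0],"twist":[0,0,0],"grip":0.3},
    {"slide":[-0.7,0.6,0],"twist":[0,0,0],"grip":0.3},
    {"slide":[-0.3,0.2,0],"twist":[0,0,0],"grip":0.3},
    {"slide":[0,0,0],"twist":[0,0,0],"grip":0.3},
  ],
)

```text
time: 2.1
position: [463.3, 282.5, 222.5]
ee_rot: [0.707, 0.707, -0.0, -0.0]
force: [-0.0, 0.4, -0.1]
opening: 61.0
gripper_force: 0.0
```

```bash
cat >> h.py <<'E'
def lasts(c):
    P=cloud(c)
    for ce,Q in blobs(c,P,"green",zmax=85):
        t=Q[Q[:,2]>66]; print(ce,"all",rect(Q),"top",rect(t) if len(t)>5 else None)
E
python3 - <<'E'
from h import *
st(); c=snap("wrist","w1.png"); lasts(c)
E
```

```text
t 2.1 pos [463.3 282.5 222.5] yaw(tool y az) 0.0 z [-0.  0. -1.] F [-0.   0.4 -0.1] open 61.0 gf 0.0 q [-0.92  0.15  0.32  1.7  -0.05  1.31 -0.59]
[322. 187.] all [464.5 283.3  21.6  20.6   0.5] top [464.5 283.3  21.6  20.6   0.5]
[323. 222.] all [465.7 232.1  78.1  49.7  84.3] top [465.2 260.8  23.2  19.6   1.4]
```

View pics/w1.png

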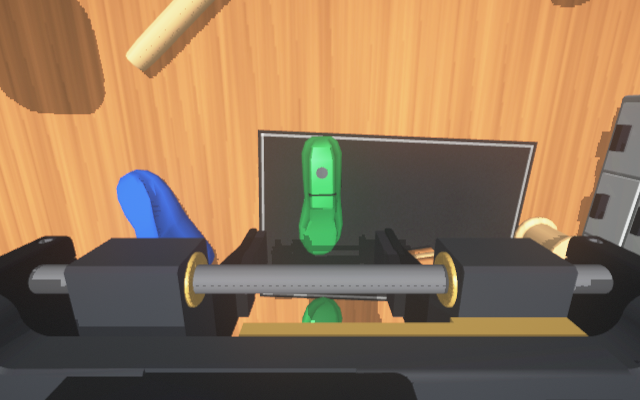

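The wrist view shows green last A upright between the fingers, its cone dot at (322,173), with its x matching the TCP. I descend and grip.

arm_command(
  plan=[
    {"slide":[0,0,1],"twist":[0,0,0],"grip":0.3},
    {"slide":[0,0,1],"twist":[0,0,0],"grip":0.3},
    {"slide":[0,0,1],"twist":[0,0,0],"grip":0.3},
    {"slide":[0,0,0.62],"twist":[0,0,0],"grip":0.3},
    {"slide":[0,0,0],"twist":[0,0,0],"grip":1},
    {"slide":[0,0,0],"twist":[0,0,0],"grip":1},
    {"slide":[0,0,0],"twist":[0,0,0],"grip":1},
    {"slide":[0,0,0],"twist":[0,0,0],"grip":1},
  ],
  newtons=25,
)

```text
time: 3.15
position: [463.7, 283.6, 42.7]
ee_rot: [0.707, 0.707, 0.001, 0.0]
force: [1.0, 0.7, 0.5]
opening: 28.7
gripper_force: 0.9
```

arm_command(
  plan=[
    {"slide":[0,0,-0.5],"twist":[0,0,0],"grip":1},
    {"slide":[0,0,-1],"twist":[0,0,0],"grip":1},
    {"slide":[0,0,-1],"twist":[0,0,0],"grip":1},
    {"slide":[0,0,-0.7],"twist":[0,0,0],"grip":1},
    {"slide":[0,0,0],"twist":[0,0,0],"grip":1},
  ],
)

```text
time: 3.78
position: [464.4, 283.8, 204.7]
ee_rot: [0.707, 0.707, 0.003, 0.0]
force: [0.0, -0.0, -2.3]
opening: 28.3
gripper_force: 24.9
```

Run:
```python
from h import *
st(); c=snap("top","t1.png"); P=cloud(c); lasts(c)
for k in [Q for ce,Q in blobs(c,P,"any",zmin=70,zmax=100) if abs(ce[0]-418)<60]: print(rect(k),len(k))
```

```text
t 3.775 pos [464.4 283.8 204.7] yaw(tool y az) -0.0 z [ 0.004  0.004 -1.   ] F [ 0.  -0.  -2.3] open 28.3 gf 24.9 q [-0.92  0.16  0.33  1.72 -0.05  1.26 -0.59]
[315. 222.] all [453.3  28.3 141.4  45.6  78. ] top [439.8  -6.3  68.8  24.4  71.8]
[ 860.1 -441.9   51.7  159.3    6.5] 401
[ 780.4 -476.3   65.5  162.    23.6] 384
[ 5.067e+02 -2.595e+02  2.982e+02  1.950e+02  2.000e-01] 915
[ 358.3 -455.5   33.4   60.2   24.5] 141
```

View pics/t1.png

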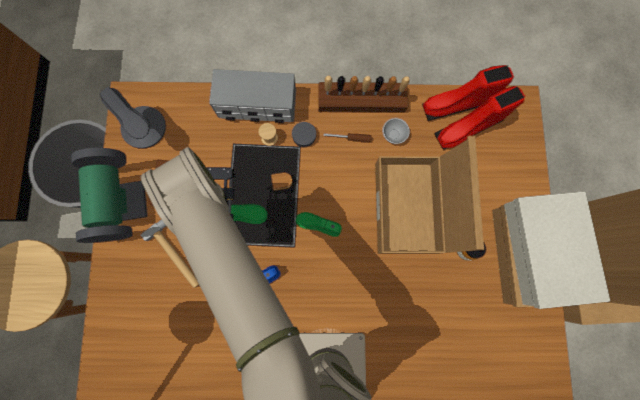

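arm_command(
  plan=[
    {"slide":[-0.5,0,0],"twist":[0,0,0],"grip":1},
    {"slide":[-1,0,0],"twist":[0,0,0],"grip":1},
    {"slide":[-1,0,0],"twist":[0,0,0],"grip":1},
    {"slide":[-1,0,0],"twist":[0,0,0],"grip":1},
    {"slide":[-1,0,0],"twist":[0,0,0],"grip":1},
    {"slide":[-1,0,0],"twist":[0,0,0],"grip":1},
    {"slide":[-1,0,0],"twist":[0,0,0],"grip":1},
    {"slide":[-1,0,0],"twist":[0,0,0],"grip":1},
  ],
)

```text
time: 4.82
position: [461.5, -94.5, 200.3]
ee_rot: [0.707, 0.707, -0.001, -0.001]
force: [1.7, -0.4, -2.3]
opening: 27.6
gripper_force: 24.9
```

arm_command(
  plan=[
    {"slide":[-1,-0.3,0],"twist":[0,0,0],"grip":1},
    {"slide":[-1,-0.3,0],"twist":[0,0,0],"grip":1},
    {"slide":[-0.6,-0.3,0],"twist":[0,0,0],"grip":1},
    {"slide":[0,-0.1,0],"twist":[0,0,0],"grip":1},
    {"slide":[0,0,0],"twist":[0,0,0],"grip":1},
  ],
)

```text
time: 5.45
position: [412.3, -221.6, 200.7]
ee_rot: [0.707, 0.707, 0.0, -0.001]
force: [0.9, 1.0, -1.9]
opening: 28.1
gripper_force: 24.9
```

```bash
cat >> h.py <<'E'
def carton(c):
    P=cloud(c)
    for ce,Q in blobs(c,P,"any",zmin=70,zmax=98,minn=8):
        if 340<np.nanmean(Q[:,0])<680 and Q[:,1].min()>-400 and Q[:,1].max()<-120: print("rim",ce,rect(Q),Q.min(0).round(),Q.max(0).round())
E
python3 - <<'E'
from h import *
st(); c=snap("side","s1.png"); carton(c);lasts(c)
E
```

```text
t 5.45 pos [ 412.3 -221.6  200.7] yaw(tool y az) -0.0 z [-0.001  0.001 -1.   ] F [ 0.9  1.  -1.9] open 28.1 gf 24.9 q [-0.43 -0.05  0.81  1.92  0.04  1.26  0.38]
rim [400. 251.] [ 595.9 -176.4   83.3  186.7   60. ] [ 494. -259.   70.] [ 662. -161.   92.]
rim [361. 314.] [ 5.089e+02 -2.594e+02  3.019e+02  1.971e+02  1.000e-01] [ 358. -358.   70.] [ 660. -161.   98.]
[304. 218.] all [469.2  68.2  27.1  48.1  20. ] top None
```

View pics/s1.png

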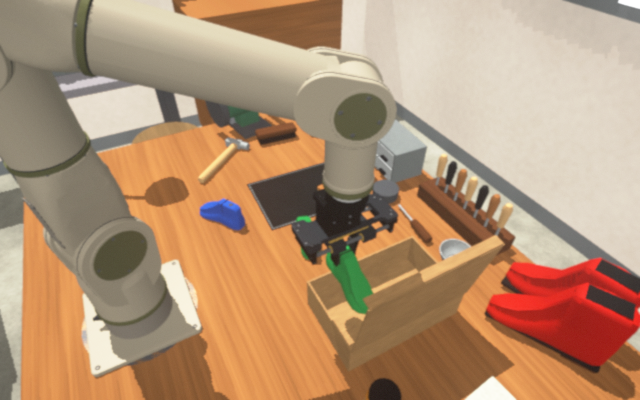

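The side view shows last A held over the carton, toe at (365,300), clear of the walls. I lower it in.

arm_command(
  plan=[
    {"slide":[0,0,1],"twist":[0,0,0],"grip":1},
    {"slide":[0,0,1],"twist":[0,0,0],"grip":1},
    {"slide":[0,0,0.7],"twist":[0,0,0],"grip":1},
    {"slide":[0,0,0.35],"twist":[0,0,0],"grip":1},
    {"slide":[0,0,0],"twist":[0,0,0],"grip":1},
    {"slide":[0,0,0],"twist":[0,0,0],"grip":0.45},
    {"slide":[0,0,0],"twist":[0,0,0],"grip":0.45},
    {"slide":[0,0,0],"twist":[0,0,0],"grip":0.45},
  ],
)

```text
time: 6.5
position: [413.6, -222.0, 49.5]
ee_rot: [0.707, 0.707, 0.0, 0.0]
force: [0.5, -0.3, 0.3]
opening: 45.8
gripper_force: 0.0
```

arm_command(
  plan=[
    {"slide":[0,0,-0.5],"twist":[0,0,0],"grip":0.45},
    {"slide":[0,0,-1],"twist":[0,0,0],"grip":0.45},
    {"slide":[0,0,-1],"twist":[0,0,0],"grip":0.45},
    {"slide":[0,0,-0.7],"twist":[0,0,0],"grip":0.3},
    {"slide":[0.5,0.8,0],"twist":[0,0,0.7],"grip":0.3},
    {"slide":[1,0,0],"twist":[0,0,0.8],"grip":0.3},
    {"slide":[1,0,0],"twist":[0,0,0],"grip":0.3},
    {"slide":[0,0,0],"twist":[0,0,0],"grip":0.3},
  ],
)

```text
time: 7.5
position: [473.0, -95.2, 209.1]
ee_rot: [0.791, 0.611, 0.0, -0.0]
force: [-1.1, -0.0, -0.7]
opening: 61.2
gripper_force: 0.0
```

Run:
```python
from h import *
st()
for n in ("wrist","top","side"):
    print(n); c=snap(n,n+"2.png"); lasts(c)
```

```text
t 7.5 pos [473.  -95.2 209.1] yaw(tool y az) -14.6 z [ 0.     0.001 -1.   ] F [-1.1 -0.  -0.7] open 61.2 gf 0.0 q [-0.62 -0.01  0.73  1.88  0.    1.27 -0.14]
wrist
[268.  33.] all [457.3  53.3  76.2  45.1  73.9] top [452.4  24.6  13.4  25.2  86. ]
[297. 313.] all [ 412.9 -223.6   23.6   16.5    5. ] top [ 412.9 -223.6   23.6   16.5    5. ]
top
[317. 224.] all [451.9  28.7 144.6  48.7  74.3] top [439.7  -6.9  70.2  27.6  69.2]
[422. 238.] all [ 4.059e+02 -3.036e+02  4.050e+01  3.930e+01  2.000e-01] top None
side
[305. 225.] all [449.   26.2 131.4  29.6  72.6] top [440.1  -7.9  61.   22.1  68.4]
[340. 295.] all [ 411.5 -225.2   20.7   12.2    1.2] top [ 411.5 -225.2   20.7   12.2    1.2]
[347. 308.] all [ 410.9 -253.5   38.6   23.1   88.6] top [ 411.1 -247.8   27.3   21.    82.8]
[342. 324.] all [ 394.6 -264.3   37.2    8.4   79.2] top None
```

View pics/top2.png

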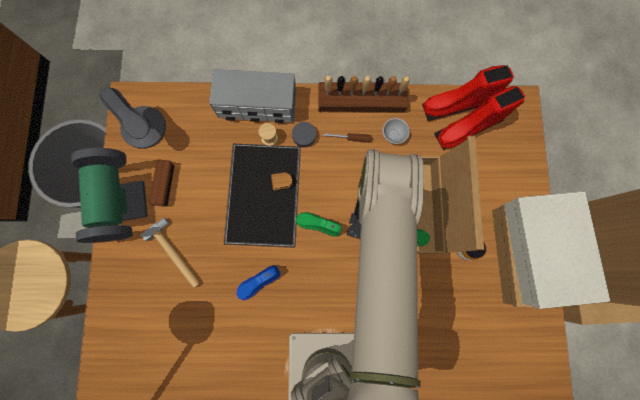

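A stands in the carton (green at (422,238)). B is at (317,224), its cone near world (438,-10) and its axis at about 72°.

arm_command(
  plan=[
    {"slide":[0,0,0],"twist":[0,0,0.3],"grip":0.3},
    {"slide":[0.7,-0.58,0],"twist":[0,0,0],"grip":0.3},
    {"slide":[0.71,-0.59,0],"twist":[0,0,0],"grip":0.3},
    {"slide":[0,0,0],"twist":[0,0,0],"grip":0.3},
    {"slide":[0,0,0.8],"twist":[0,0,0],"grip":0.3},
    {"slide":[0,0,0],"twist":[0,0,0],"grip":0.3},
  ],
)

```text
time: 8.4
position: [436.9, -15.7, 167.5]
ee_rot: [0.81, 0.587, -0.002, -0.001]
force: [-0.2, 0.0, 0.2]
opening: 61.0
gripper_force: 0.0
```

Run:
```python
from h import *
st()
for n in ("wrist","side"):
    print(n); c=snap(n,n+"3.png"); lasts(c)
```

```text
t 8.4 pos [436.9 -15.7 167.5] yaw(tool y az) -18.1 z [-0.004 -0.001 -1.   ] F [-0.2  0.   0.2] open 61.0 gf 0.0 q [-0.71 -0.09  0.62  2.03  0.06  1.19 -0.43]
wrist
[321.  95.] all [465.6  63.   75.6  41.1  90. ] top [448.9  28.4   3.9   8.4  72. ]
side
[304. 220.] all [456.   49.5  80.8  30.1  71.3] top [447.6  15.5  10.8  18.8  63. ]
[308. 232.] all [437.3 -13.6  45.7  21.1  62.7] top [437.3 -13.6  45.7  21.1  62.7]
```

View pics/wrist3.png

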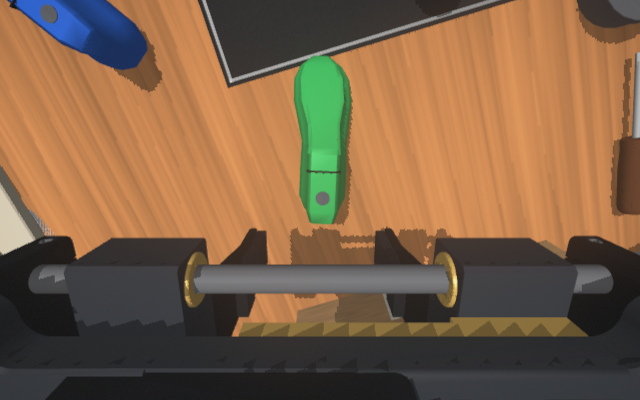

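The wrist view shows B lined up with the fingers (dot at (322,198)). I advance 5 mm, descend and grip.

arm_command(
  plan=[
    {"slide":[0.1,0,0.9],"twist":[0,0,0],"grip":0.3},
    {"slide":[0,0,0.9],"twist":[0,0,0],"grip":0.3},
    {"slide":[0,0,0.67],"twist":[0,0,0],"grip":0.3},
    {"slide":[0,0,0],"twist":[0,0,0],"grip":0.3},
    {"slide":[0,0,0],"twist":[0,0,0],"grip":1},
    {"slide":[0,0,0],"twist":[0,0,0],"grip":1},
    {"slide":[0,0,0],"twist":[0,0,0],"grip":1},
    {"slide":[0,0,0],"twist":[0,0,0],"grip":1},
  ],
)

```text
time: 9.5
position: [440.2, -9.1, 46.0]
ee_rot: [0.809, 0.588, 0.0, 0.0]
force: [1.3, -0.5, 1.1]
opening: 28.4
gripper_force: 0.9
```

arm_command(
  plan=[
    {"slide":[0,0,-0.5],"twist":[0,0,0],"grip":1},
    {"slide":[0,0,-1],"twist":[0,0,0],"grip":1},
    {"slide":[0,0,-1],"twist":[0,0,0],"grip":1},
    {"slide":[0,0,-0.7],"twist":[0,0,0],"grip":1},
    {"slide":[0,0,0],"twist":[0,0,-0.9],"grip":1},
    {"slide":[0,0,0],"twist":[0,0,-0.9],"grip":1},
    {"slide":[0,0,0],"twist":[0,0,0],"grip":1},
  ],
)

```text
time: 10.38
position: [439.6, -9.3, 205.4]
ee_rot: [0.707, 0.707, -0.0, -0.0]
force: [-0.7, 0.7, -1.3]
opening: 28.0
gripper_force: 24.9
```

Run:
```python
from h import *
st()
for n in ("side","top"):
    print(n); c=snap(n,n+"4.png"); lasts(c); carton(c)
```

```text
t 10.375 pos [439.6  -9.3 205.4] yaw(tool y az) -0.0 z [-0.  0. -1.] F [-0.7  0.7 -1.3] open 28.0 gf 24.9 q [-0.77 -0.13  0.65  1.97  0.08  1.27 -0.15]
side
rim [372. 288.] [ 5.096e+02 -2.597e+02  3.031e+02  1.965e+02  2.000e-01] [ 358. -358.   70.] [ 661. -161.   98.]
rim [340. 295.] [ 413.3 -220.4   28.8   72.8    1.4] [ 398. -257.   70.] [ 428. -184.   83.]
top
[410. 236.] all [ 402.7 -253.4   42.9  142.3    2.2] top [ 410.1 -222.4   24.7   77.5    0.9]
rim [419. 201.] [ 506.9 -259.7  194.8  298.3   90. ] [ 358. -357.   70.] [ 656. -162.   98.]
rim [399. 235.] [ 411.  -219.9   27.4   68.8    0.5] [ 397. -254.   70.] [ 425. -185.   84.]
```

arm_command(
  plan=[
    {"slide":[-0.5,0.2,0],"twist":[0,0,0],"grip":1},
    {"slide":[-1,0.3,0],"twist":[0,0,0],"grip":1},
    {"slide":[-1,0.3,0],"twist":[0,0,0],"grip":1},
    {"slide":[-1,0.4,0],"twist":[0,0,0],"grip":1},
    {"slide":[-1,0,0],"twist":[0,0,0],"grip":1},
    {"slide":[-0.8,0,0],"twist":[0,0,0],"grip":1},
    {"slide":[-0.35,0,0],"twist":[0,0,0],"grip":1},
    {"slide":[0,0,0],"twist":[0,0,0],"grip":1},
  ],
)

```text
time: 11.48
position: [499.3, -293.2, 205.1]
ee_rot: [0.709, 0.705, -0.001, -0.0]
force: [0.7, 0.3, -1.6]
opening: 27.7
gripper_force: 24.9
```

arm_command(
  plan=[
    {"slide":[0,0,1],"twist":[0,0,0],"grip":1},
    {"slide":[0,0,1],"twist":[0,0,0],"grip":1},
    {"slide":[0,0,0.7],"twist":[0,0,0],"grip":1},
    {"slide":[0,0,0.35],"twist":[0,0,0],"grip":1},
    {"slide":[0,0,0],"twist":[0,0,0],"grip":1},
    {"slide":[0,0,0],"twist":[0,0,0],"grip":0.45},
    {"slide":[0,0,0],"twist":[0,0,0],"grip":0.45},
    {"slide":[0,0,0],"twist":[0,0,0],"grip":0.45},
  ],
)

```text
time: 12.48
position: [500.4, -291.9, 53.8]
ee_rot: [0.707, 0.707, 0.0, 0.001]
force: [0.5, -0.1, 0.5]
opening: 45.8
gripper_force: 0.0
```

arm_command(
  plan=[
    {"slide":[0,0,-0.5],"twist":[0,0,0],"grip":0.45},
    {"slide":[0,0,-1],"twist":[0,0,0],"grip":0.45},
    {"slide":[0,0,-1],"twist":[0,0,0],"grip":0.45},
    {"slide":[0,0,-0.7],"twist":[0,0,0],"grip":0.2},
    {"slide":[1,0,0],"twist":[0,0,0],"grip":0.15},
    {"slide":[1,0,0],"twist":[0,0,0],"grip":0.15},
    {"slide":[1,0,0],"twist":[0,0,0],"grip":0.15},
    {"slide":[1,0,0],"twist":[0,0,0],"grip":0.15},
  ],
)

```text
time: 13.48
position: [499.8, -90.2, 213.4]
ee_rot: [0.707, 0.707, 0.001, 0.0]
force: [-0.0, 0.1, -0.2]
opening: 73.6
gripper_force: 0.0
```

Run:
```python
from h import *
st()
for n in ("side","top"):
    print(n); c=snap(n,n+"5.png"); lasts(c); carton(c)
P=cloud(c)
for ce,Q in blobs(c,P,"any",zmin=25,zmax=45):
    if 80<ce[0]-150<200 and 150<ce[1]<210: T=Q[Q[:,2]>35];print("heel?",ce,len(T),rect(T))
a=cv2.resize(c["pixels"][130:260,220:490],None,fx=2.9,fy=2.9,interpolation=cv2.INTER_CUBIC); cv2.imwrite("pics/crop5.png",a[:,:,::-1])
```

```text
t 13.475 pos [499.8 -90.2 213.4] yaw(tool y az) -0.0 z [ 0.001  0.001 -1.   ] F [-0.   0.1 -0.2] open 73.6 gf 0.0 q [-0.77  0.08  0.91  1.82 -0.06  1.28  0.16]
side
[337. 291.] all [ 411.7 -208.9   20.8   40.4    0.6] top [ 411.7 -208.9   20.8   40.4    0.6]
[345. 302.] all [ 411.9 -243.4   19.7   17.9    1.5] top [ 411.9 -243.4   19.7   17.9    1.5]
[341. 322.] all [ 394.8 -259.2   21.3    6.2   76.2] top None
rim [371. 289.] [ 5.092e+02 -2.592e+02  3.024e+02  1.976e+02  2.000e-01] [ 358. -358.   70.] [ 660. -160.   98.]
rim [340. 295.] [ 413.2 -219.7   29.    71.     0.6] [ 399. -255.   70.] [ 428. -184.   82.]
top
[413. 207.] all [ 497.9 -263.1   23.2   25.6    5.8] top [ 497.9 -263.1   23.2   25.6    5.8]
[424. 207.] all [ 497.5 -299.3   39.5   23.1   89.2] top [ 497.5 -299.3   39.5   23.1   89.2]
[417. 237.] all [ 405.8 -282.3   82.3   44.4   85.2] top [ 410.3 -250.6   24.6   20.9    0.7]
rim [439. 204.] [ 507.6 -297.4  120.7  300.7   89.4] [ 358. -358.   70.] [ 657. -235.   98.]
rim [420. 207.] [ 498.3 -287.2   72.1   28.1   88.4] [ 484. -323.   70.] [ 513. -251.   88.]
rim [408. 235.] [ 410.2 -247.6   24.4   17.9    2.9] [ 398. -257.   70.] [ 423. -239.   82.]
heel? [281. 180.] 245 [589.6 145.5  47.2  61.1   8.5]
```

View pics/crop5.png

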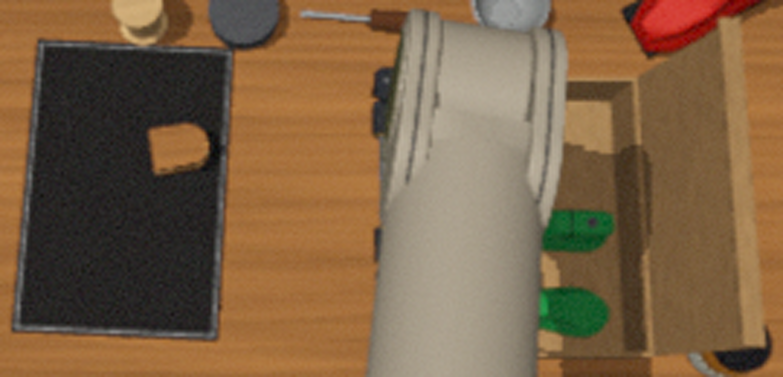

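The crop shows both lasts in the carton (green at (590,230) and (575,312)). The heel is on the mat at crop (180,148), world (590,145), about 8° off.

arm_command(
  plan=[
    {"slide":[0.5,0.3,0],"twist":[0,0,0],"grip":0.15},
    {"slide":[1,0.4,0],"twist":[0,0,0],"grip":0.15},
    {"slide":[1,0.4,0],"twist":[0,0,0],"grip":0.15},
    {"slide":[1,0.4,0],"twist":[0,0,0],"grip":0.15},
    {"slide":[0.9,0.3,0],"twist":[0,0,0],"grip":0.15},
    {"slide":[0.31,0,0],"twist":[0,0,0],"grip":0.15},
    {"slide":[0,0,0],"twist":[0,0,-0.8],"grip":0.15},
    {"slide":[0,0,0.6],"twist":[0,0,0],"grip":0.15},
  ],
)

```text
time: 14.58
position: [591.3, 142.8, 184.9]
ee_rot: [0.656, 0.755, 0.002, 0.001]
force: [0.3, -0.1, -0.4]
opening: 74.1
gripper_force: 0.0
```

Run:
```python
from h import *
st()
for n in ("side","wrist"):
    c=snap(n,n+"6.png"); carton(c); P=cloud(c)
    hsv=cv2.cvtColor(c["pixels"],cv2.COLOR_RGB2HSV)
    m=(np.hypot(P[...,0]-590,P[...,1]-145)<60)&(P[...,2]>34)&(P[...,2]<46)
    print(n,m.sum(),rect(P[m]) if m.sum()>10 else None)
```

```text
t 14.575 pos [591.3 142.8 184.9] yaw(tool y az) 8.1 z [ 0.004  0.001 -1.   ] F [ 0.3 -0.1 -0.4] open 74.1 gf 0.0 q [-0.89  0.37  0.74  1.6  -0.26  1.27  0.03]
rim [372. 288.] [ 5.088e+02 -2.591e+02  3.021e+02  1.975e+02  2.000e-01] [ 358. -358.   70.] [ 660. -160.   98.]
rim [340. 295.] [ 413.3 -221.    28.8   73.2    0. ] [ 399. -258.   70.] [ 428. -184.   82.]
side 207 [591.9 145.4  49.8  64.1  13.9]
wrist 2650 [591.4 147.4  45.8  61.9   9.3]
```

arm_command(
  plan=[
    {"slide":[0.07,0,1],"twist":[0,0,-0.1],"grip":0.15},
    {"slide":[0,0,1],"twist":[0,0,0],"grip":0.15},
    {"slide":[0,0,1],"twist":[0,0,0],"grip":0.15},
    {"slide":[0,0,0.42],"twist":[0,0,0],"grip":0.15},
    {"slide":[0,0,0],"twist":[0,0,0],"grip":1},
    {"slide":[0,0,0],"twist":[0,0,0],"grip":1},
    {"slide":[0,0,0],"twist":[0,0,0],"grip":1},
    {"slide":[0,0,0],"twist":[0,0,0],"grip":1},
  ],
  newtons=20,
)

```text
time: 15.68
position: [590.2, 147.6, 13.4]
ee_rot: [0.649, 0.76, 0.001, 0.0]
force: [-0.3, -0.3, 6.3]
opening: 46.0
gripper_force: 20.0
```

arm_command(
  plan=[
    {"slide":[0,0,-0.5],"twist":[0,0,0],"grip":1},
    {"slide":[0,0,-1],"twist":[0,0,0],"grip":1},
    {"slide":[0,0,-1],"twist":[0,0,0],"grip":1},
    {"slide":[0,0,-0.9],"twist":[0,0,0],"grip":1},
    {"slide":[0,0,0],"twist":[0,0,0.9],"grip":1},
    {"slide":[-0.5,0,0],"twist":[0,0,0],"grip":1},
    {"slide":[-1,0,0],"twist":[0,0,0],"grip":1},
    {"slide":[-1,0,0],"twist":[0,0,0],"grip":1},
  ],
)

```text
time: 16.68
position: [589.2, 21.1, 182.4]
ee_rot: [0.707, 0.707, 0.0, 0.0]
force: [0.2, -0.6, -0.2]
opening: 45.8
gripper_force: 20.0
```

Run:
```python
from h import *
st()
c=snap("top","top7.png"); carton(c);lasts(c)
```

```text
t 16.675 pos [589.2  21.1 182.4] yaw(tool y az) 0.1 z [ 0.  0. -1.] F [ 0.2 -0.6 -0.2] open 45.8 gf 20.0 q [-0.77  0.35  0.82  1.65 -0.27  1.26  0.1 ]
rim [419. 201.] [ 5.065e+02 -2.595e+02  2.977e+02  1.947e+02  2.000e-01] [ 358. -357.   70.] [ 655. -162.   98.]
rim [420. 207.] [ 498.3 -287.2   71.7   28.7   88.8] [ 484. -323.   70.] [ 513. -252.   84.]
rim [399. 235.] [ 410.4 -218.8   27.    70.9    1.9] [ 397. -254.   71.] [ 424. -183.   85.]
[406. 209.] all [ 495.  -250.4  137.3   47.    89.2] top [ 496.9 -280.8   76.1   25.6   89.7]
[411. 236.] all [ 407.3 -254.    45.   139.     1.2] top [ 410.1 -224.8   25.1   78.7    0.8]
```

arm_command(
  plan=[
    {"slide":[-1,0,0],"twist":[0,0,0],"grip":1},
    {"slide":[-1,0,0],"twist":[0,0,0],"grip":1},
    {"slide":[-1,0,0],"twist":[0,0,0],"grip":1},
    {"slide":[-1,0,0],"twist":[0,0,0],"grip":1},
    {"slide":[-1,0,0],"twist":[0,0,0],"grip":1},
    {"slide":[-0.5,0,0],"twist":[0,0,0],"grip":1},
    {"slide":[0,0.05,0],"twist":[0,0,0],"grip":1},
    {"slide":[0,0,0],"twist":[0,0,0],"grip":1},
  ],
)

```text
time: 17.73
position: [592.5, -251.5, 182.0]
ee_rot: [0.707, 0.708, 0.0, -0.0]
force: [-0.1, 0.1, -0.7]
opening: 45.8
gripper_force: 20.0
```

arm_command(
  plan=[
    {"slide":[0,0,1],"twist":[0,0,0],"grip":1},
    {"slide":[0,0,1],"twist":[0,0,0],"grip":1},
    {"slide":[0,0,0.7],"twist":[0,0,0],"grip":1},
    {"slide":[0,0,0.34],"twist":[0,0,0],"grip":1},
    {"slide":[0,0,0],"twist":[0,0,0],"grip":1},
    {"slide":[0,0,0],"twist":[0,0,0],"grip":0.3},
    {"slide":[0,0,0],"twist":[0,0,0],"grip":0.3},
    {"slide":[0,0,0],"twist":[0,0,0],"grip":0.3},
  ],
)

```text
time: 18.73
position: [592.4, -252.9, 30.9]
ee_rot: [0.707, 0.707, 0.0, 0.001]
force: [1.5, 0.9, -0.1]
opening: 59.9
gripper_force: 0.0
```

arm_command(
  plan=[
    {"slide":[0,0,-0.5],"twist":[0,0,0],"grip":0.3},
    {"slide":[0,0,-1],"twist":[0,0,0],"grip":0.3},
    {"slide":[0,0,-1],"twist":[0,0,0],"grip":0.3},
    {"slide":[0,0,-1],"twist":[0,0,0],"grip":0.3},
    {"slide":[0,0,-1],"twist":[0,0,0],"grip":1},
    {"slide":[0,0,-1],"twist":[0,0,0],"grip":1},
    {"slide":[0,0,-1],"twist":[0,0,0],"grip":1},
    {"slide":[0.5,0,-0.5],"twist":[0,0,0],"grip":1},
  ],
)

```text
time: 19.73
position: [591.3, -230.0, 383.3]
ee_rot: [0.708, 0.706, 0.0, 0.002]
force: [1.5, 0.8, -0.4]
opening: 28.9
gripper_force: 0.0
```

Run:
```python
from h import *
st()
c=snap("wrist","w8.png"); carton(c);lasts(c)
c=snap("side","s8.png"); carton(c);P=cloud(c)
m=(P[...,2]>110)&(P[...,2]<300)&(P[...,1]<-345)&(P[...,1]>-450)&(P[...,0]<665)&(P[...,0]>355);Q=P[m]
for z in range(110,300,20):
    q=Q[abs(Q[:,2]-z)<5]; 
    if len(q)>5: print(z,len(q),np.median(q[:,1]).round(1),q[:,0].min().round(),q[:,0].max().round())
```

```text
t 19.725 pos [ 591.3 -230.   383.3] yaw(tool y az) -0.2 z [ 0.003 -0.002 -1.   ] F [ 1.5  0.8 -0.4] open 28.9 gf 0.0 q [-0.3   0.42  0.9   1.17 -0.33  1.69  0.52]
rim [238. 174.] [ 5.085e+02 -2.571e+02  3.007e+02  1.920e+02  1.000e-01] [ 358. -353.   70.] [ 659. -161.   98.]
rim [202. 151.] [ 413.4 -217.9   71.2   28.9   90. ] [ 399. -253.   70.] [ 428. -182.   82.]
rim [262. 195.] [ 500.7 -286.9   69.8   28.5   88.8] [ 487. -322.   70.] [ 515. -252.   82.]
rim [320. 235.] [ 5.921e+02 -3.496e+02  8.320e+01  7.400e+00  1.000e-01] [ 551. -353.   70.] [ 634. -346.   98.]
[201. 130.] all [ 415.2 -185.    10.8   19.5   68.1] top [ 415.2 -185.    10.8   19.5   68.1]
[201. 154.] all [ 412.6 -217.1   22.2   26.9    1.3] top [ 412.6 -217.1   22.2   26.9    1.3]
[260. 167.] all [ 498.4 -244.    20.8   22.4    1.9] top [ 498.8 -251.8    8.9   14.5   82.5]
[202. 167.] all [ 413.  -241.1   13.5   22.3   88.7] top [ 413.  -241.1   13.5   22.3   88.7]
[206. 195.] all [ 402.8 -297.    32.3   20.5   85.2] top None
[259. 197.] all [ 497.2 -286.7   19.4   11.6   29.3] top [ 497.2 -286.7   19.4   11.6   29.3]
[260. 209.] all [ 498.3 -307.4   10.2   17.8   74.5] top [ 498.3 -307.4   10.2   17.8   74.5]
rim [371. 288.] [ 5.094e+02 -2.598e+02  3.025e+02  1.969e+02  2.000e-01] [ 358. -359.   70.] [ 661. -161.   98.]
rim [340. 295.] [ 4.132e+02 -2.212e+02  2.890e+01  7.280e+01  1.000e-01] [ 399. -258.   70.] [ 428. -185.   82.]
110 105 -360.0 359.0 656.0
130 179 -362.8 359.0 657.0
150 189 -365.8 359.0 658.0
170 183 -369.0 359.0 658.0
190 212 -372.1 359.0 657.0
210 230 -375.4 359.0 659.0
230 234 -378.6 359.0 657.0
250 244 -381.8 359.0 660.0
270 268 -385.0 359.0 659.0
```

View pics/w8.png

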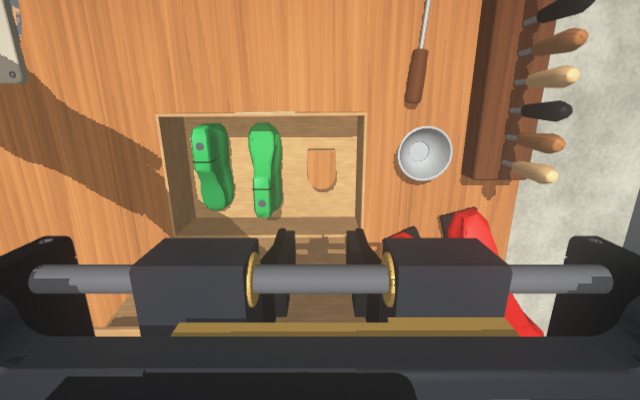

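The wrist view shows both lasts at (210,165) and (263,170) and the heel at (321,170), all lying inside the carton. The lid fit gives about 1.73 rad. Now I go over and behind the lid with the fingers closed.

arm_command(
  plan=[
    {"slide":[-0.8,-0.34,0],"twist":[0,0,0],"grip":1},
    {"slide":[-0.9,-0.33,0],"twist":[0,0,0],"grip":1},
    {"slide":[-0.9,-0.33,0],"twist":[0,0,0],"grip":1},
    {"slide":[-0.9,-0.33,0],"twist":[0,0,0],"grip":1},
    {"slide":[-0.8,-0.33,0],"twist":[0,0,0],"grip":1},
    {"slide":[0,0,0.5],"twist":[0,0,0],"grip":1},
    {"slide":[0,0,0.9],"twist":[0,0,0],"grip":1},
    {"slide":[0,0,0.9],"twist":[0,0,0],"grip":1},
  ],
)

```text
time: 20.82
position: [508.2, -443.2, 263.0]
ee_rot: [0.707, 0.707, -0.0, -0.0]
force: [-0.7, 0.2, -0.4]
opening: 0.7
gripper_force: 0.0
```

Run:
```python
from h import *
st()
```

```text
t 20.825 pos [ 508.2 -443.2  263. ] yaw(tool y az) -0.0 z [-0.  0. -1.] F [-0.7  0.2 -0.4] open 0.7 gf 0.0 q [ 0.08  0.55  0.89  1.29 -0.42  1.5   0.92]
```

arm_command(
  plan=[
    {"slide":[0.5,0,0.15],"twist":[0,0,0],"grip":1},
    {"slide":[0.3,0,0],"twist":[0,0,0],"grip":1},
    {"slide":[0.25,0,0],"twist":[0,0,0],"grip":1},
    {"slide":[0.25,0,0],"twist":[0,0,0],"grip":1},
    {"slide":[0.2,0,0],"twist":[0,0,0],"grip":1},
    {"slide":[0.27,0,0.03],"twist":[0,0,0],"grip":1},
    {"slide":[0.27,0,0.03],"twist":[0,0,0],"grip":1},
    {"slide":[0,0,0],"twist":[0,0,0],"grip":1},
  ],
)

```text
time: 21.82
position: [509.4, -339.2, 254.3]
ee_rot: [0.706, 0.708, 0.0, -0.0]
force: [0.2, -0.2, -0.8]
opening: 0.7
gripper_force: 0.0
```

```bash
cat >> h.py <<'E'
def lid(c):
    P=cloud(c); m=(P[...,2]>105)&(P[...,2]<290)&(P[...,0]<650)&(P[...,0]>580)&(P[...,1]<-120)&(P[...,1]>-420);Q=P[m][:,1:]
    if len(Q)>20:
        cen=Q.mean(0); d=np.linalg.svd(Q-cen,full_matrices=False)[2][0]; print("lid ang",np.arctan2(abs(d[1]),d[0]*np.sign(d[1])),len(Q),Q.min(0),Q.max(0))
E
python3 - <<'E'
from h import *
st(); c=snap("side","s9.png"); lid(c); carton(c)
E
```

```text
t 21.825 pos [ 509.4 -339.2  254.3] yaw(tool y az) 0.1 z [ 0.     0.001 -1.   ] F [ 0.2 -0.2 -0.8] open 0.7 gf 0.0 q [-0.18  0.39  0.93  1.49 -0.31  1.42  0.76]
lid ang 1.3955679506008911 1306 [-354.63925851  105.03292289] [-318.50868022  280.7318068 ]
rim [367. 304.] [ 5.079e+02 -2.589e+02  2.999e+02  1.967e+02  2.000e-01] [ 358. -358.   70.] [ 658. -161.   98.]
rim [339. 294.] [ 413.  -219.5   28.2   71.     0.9] [ 399. -255.   70.] [ 427. -184.   82.]
```

View pics/s9.png

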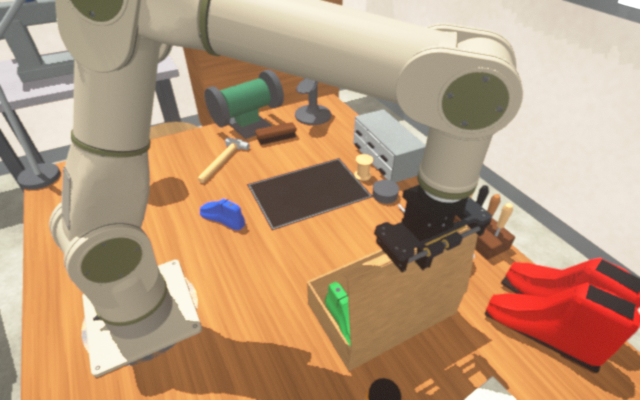

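The side view shows the lid near upright at 1.40 rad with the fingers behind it, as modelled. I follow the arc down.

arm_command(
  plan=[
    {"slide":[0.31,0,0.08],"twist":[0,0,0],"grip":1},
    {"slide":[0.31,0,0.09],"twist":[0,0,0],"grip":1},
    {"slide":[0.29,0,0.14],"twist":[0,0,0],"grip":1},
    {"slide":[0.29,0,0.15],"twist":[0,0,0],"grip":1},
    {"slide":[0.26,0,0.2],"twist":[0,0,0],"grip":1},
    {"slide":[0.26,0,0.2],"twist":[0,0,0],"grip":1},
    {"slide":[0.21,0,0.24],"twist":[0,0,0],"grip":1},
    {"slide":[0.21,0,0.25],"twist":[0,0,0],"grip":1},
  ],
)

```text
time: 22.88
position: [508.9, -233.0, 186.1]
ee_rot: [0.707, 0.707, 0.0, -0.0]
force: [0.9, -0.3, 0.6]
opening: 0.4
gripper_force: 0.3
```

Run:
```python
from h import *
st(); c=snap("side","s10.png"); lid(c); carton(c)
```

```text
t 22.875 pos [ 508.9 -233.   186.1] yaw(tool y az) 0.0 z [ 0.  0. -1.] F [ 0.9 -0.3  0.6] open 0.4 gf 0.3 q [-0.42  0.28  0.91  1.73 -0.24  1.25  0.55]
lid ang 0.8748588044114254 2041 [-339.67267451  105.01337835] [-194.78198678  289.57451022]
rim [385. 318.] [ 5.091e+02 -2.581e+02  3.020e+02  1.944e+02  2.000e-01] [ 358. -356.   70.] [ 660. -161.   98.]
```

arm_command(
  plan=[
    {"slide":[0.16,0,0.28],"twist":[0,0,0],"grip":1},
    {"slide":[0.16,0,0.28],"twist":[0,0,0],"grip":1},
    {"slide":[0.07,0,0.2],"twist":[0,0,0],"grip":1},
    {"slide":[0.07,0,0.2],"twist":[0,0,0],"grip":1},
    {"slide":[0.07,0,0.2],"twist":[0,0,0],"grip":1},
    {"slide":[0.03,0,0.2],"twist":[0,0,0],"grip":1},
    {"slide":[0.03,0,0.2],"twist":[0,0,0],"grip":1},
    {"slide":[0.03,0,0.2],"twist":[0,0,0],"grip":1},
  ],
)

```text
time: 23.92
position: [509.0, -202.9, 98.4]
ee_rot: [0.707, 0.707, -0.0, 0.0]
force: [-0.1, 0.4, 0.4]
opening: 0.8
gripper_force: 0.2
```

arm_command(
  plan=[
    {"slide":[0,0,0.05],"twist":[0,0,0],"grip":1},
    {"slide":[0,0,0.05],"twist":[0,0,0],"grip":1},
    {"slide":[0,0,0],"twist":[0,0,0],"grip":1},
    {"slide":[0,0,0],"twist":[0,0,0],"grip":1},
  ],
)

```text
time: 24.42
position: [509.1, -202.9, 94.3]
ee_rot: [0.707, 0.707, 0.0, 0.0]
force: [0.1, 0.2, 0.1]
opening: 0.4
gripper_force: 0.0
```

Run:
```python
from h import *
st(); c=snap("side","s11.png"); P=cloud(c)
m=(P[...,2]>75)&(P[...,2]<135)&(P[...,0]<650)&(P[...,0]>560)&(P[...,1]<-165)&(P[...,1]>-350)
for y in range(-345,-165,20):
    q=P[m&(abs(P[...,1]-y)<5)]; print(y,len(q),np.median(q[:,2]).round(1) if len(q) else None)
```

```text
t 24.425 pos [ 509.1 -202.9   94.3] yaw(tool y az) 0.0 z [ 0.  0. -1.] F [0.1 0.2 0.1] open 0.4 gf 0.0 q [-0.42  0.36  0.86  1.85 -0.31  1.06  0.56]
-345 160 92.3
-325 156 92.0
-305 142 92.5
-285 137 92.3
-265 134 92.7
-245 135 92.6
-225 125 92.8
-205 120 93.0
-185 39 92.9
```

arm_command(
  plan=[
    {"slide":[0,0,0.05],"twist":[0,0,0],"grip":1},
    {"slide":[0,0,0.02],"twist":[0,0,0],"grip":1},
    {"slide":[0,0,0],"twist":[0,0,0],"grip":1},
    {"slide":[0,0,-0.3],"twist":[0,0,0],"grip":1},
    {"slide":[0,0,-1],"twist":[0,0,0],"grip":0.5},
    {"slide":[-0.5,0,0],"twist":[0,0,0],"grip":0},
    {"slide":[-1,0,0],"twist":[0,0,0],"grip":0},
    {"slide":[-1,0,0],"twist":[0,0,0],"grip":0},
  ],
)

```text
time: 25.48
position: [509.5, -328.6, 156.0]
ee_rot: [0.706, 0.708, 0.0, 0.0]
force: [1.1, 0.7, 0.9]
opening: 32.5
gripper_force: 0.0
```

```bash
cat >> h.py <<'E'
def shut(c,near=None):
    P=cloud(c); m=(P[...,2]>84)&(P[...,2]<100)&(P[...,0]>340)&(P[...,0]<720)&(P[...,1]>-370)
    n,l,stt,ce=cv2.connectedComponentsWithStats(m.astype(np.uint8))
    for i in range(1,n):
        if stt[i,4]>150: Q=P[l==i]; print("lid",stt[i,4],rect(Q),"z lo/hi y",np.median(Q[Q[:,1]<np.percentile(Q[:,1],15),2]),np.median(Q[Q[:,1]>np.percentile(Q[:,1],85),2]))
E
python3 - <<'E'
from h import *
st()
for n in("side","top"): c=snap(n,n+"12.png"); shut(c)
E
```

```text
t 25.475 pos [ 509.5 -328.6  156. ] yaw(tool y az) 0.1 z [ 0.001  0.    -1.   ] F [1.1 0.7 0.9] open 32.5 gf 0.0 q [-0.19  0.45  0.89  1.64 -0.36  1.23  0.78]
lid 6881 [ 5.087e+02 -2.550e+02  3.008e+02  1.972e+02  3.000e-01] z lo/hi y 91.8525235842564 92.02732581098877
lid 4847 [ 507.4 -256.1  299.5  196.4    0. ] z lo/hi y 92.16350016046295 92.11744629834357
```

View pics/side12.png

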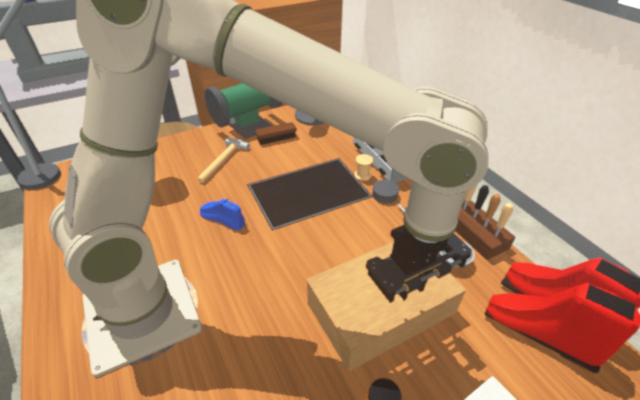

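The side view shows the lid flat shut (z 92 at both ends) and the carton unmoved. I go behind the hinge side and push with the fingers open.

arm_command(
  plan=[
    {"slide":[-0.8,0,0],"twist":[0,0,0],"grip":0},
    {"slide":[-0.75,0,0],"twist":[0,0,0],"grip":0},
    {"slide":[0,0,0],"twist":[0,0,0],"grip":0},
    {"slide":[0,0,0.8],"twist":[0,0,0],"grip":0},
    {"slide":[0,0,0.8],"twist":[0,0,0],"grip":0},
    {"slide":[0,0,0.8],"twist":[0,0,0],"grip":0},
    {"slide":[0.3,0,0],"twist":[0,0,0],"grip":0},
    {"slide":[0.3,0,0],"twist":[0,0,0],"grip":0},
  ],
)

```text
time: 26.58
position: [509.9, -374.0, 36.9]
ee_rot: [0.707, 0.707, 0.0, 0.001]
force: [-0.0, -0.5, 0.4]
opening: 86.9
gripper_force: 0.0
```

arm_command(
  plan=[
    {"slide":[0.2,0,0],"twist":[0,0,0],"grip":0},
    {"slide":[0.2,0.0,0],"twist":[0,0,0],"grip":0},
    {"slide":[0.3,0.02,0],"twist":[0,0,0],"grip":0},
    {"slide":[0.3,0.03,0],"twist":[0,0,0],"grip":0},
    {"slide":[0.4,0.04,0],"twist":[0,0,0],"grip":0},
    {"slide":[0.4,0.04,0],"twist":[0,0,0],"grip":0},
    {"slide":[0.3,0.03,0],"twist":[0,0,0],"grip":0},
    {"slide":[0.1,0,0],"twist":[0,0,0],"grip":0},
  ],
)

```text
time: 27.58
position: [517.8, -266.0, 37.0]
ee_rot: [0.707, 0.707, 0.0, 0.002]
force: [1.1, -7.0, 3.0]
opening: 86.9
gripper_force: 3.4
```

Run:
```python
from h import *
st()
for n in("side","top"): c=snap(n,n+"13.png"); shut(c)
```

```text
t 27.575 pos [ 517.8 -266.    37. ] yaw(tool y az) 0.0 z [ 0.003 -0.002 -1.   ] F [ 1.1 -7.   3. ] open 86.9 gf 3.4 q [-0.26  0.53  0.83  1.81 -0.46  1.    0.75]
lid 4507 [ 5.023e+02 -1.575e+02  2.734e+02  1.970e+02  2.000e-01] z lo/hi y 91.87233648971119 91.92771386370958
lid 4292 [ 515.3 -158.1  195.6  299.    89.7] z lo/hi y 92.52951046202782 92.34790838644199
```

arm_command(
  plan=[
    {"slide":[0.4,0.04,0],"twist":[0,0,0],"grip":0},
    {"slide":[0.5,0.05,0],"twist":[0,0,0],"grip":0},
    {"slide":[0.5,0.05,0],"twist":[0,0,0],"grip":0},
    {"slide":[0.5,0.05,0],"twist":[0,0,0],"grip":0},
    {"slide":[0.5,0.05,0],"twist":[0,0,0],"grip":0},
    {"slide":[0.5,0.05,0],"twist":[0,0,0],"grip":0},
    {"slide":[0.4,0.04,0],"twist":[0,0,0],"grip":0},
    {"slide":[0.2,0.02,0],"twist":[0,0,0],"grip":0},
  ],
)

```text
time: 28.68
position: [534.9, -90.8, 36.4]
ee_rot: [0.707, 0.707, 0.0, 0.001]
force: [-1.3, -8.5, 4.7]
opening: 86.9
gripper_force: 3.9
```

Run:
```python
from h import *
st()
for n in("side","top"): c=snap(n,n+"14.png"); shut(c)
```

```text
t 28.675 pos [534.9 -90.8  36.4] yaw(tool y az) -0.0 z [ 0.001 -0.001 -1.   ] F [-1.3 -8.5  4.7] open 86.9 gf 3.9 q [-0.61  0.45  0.84  1.91 -0.4   0.96  0.42]
lid 2749 [4.978e+02 1.700e+01 2.300e+02 1.997e+02 1.000e-01] z lo/hi y 91.94954536670798 92.10011922482568
lid 4338 [531.4  19.3 191.7 301.   89.6] z lo/hi y 92.0908879909448 92.18969097255217
```

arm_command(
  plan=[
    {"slide":[0.4,0.03,0],"twist":[0,0,0.05],"grip":0},
    {"slide":[0.5,0.04,0],"twist":[0,0,0.05],"grip":0},
    {"slide":[0.5,0.04,0],"twist":[0,0,0.05],"grip":0},
    {"slide":[0.5,0.04,0],"twist":[0,0,0.05],"grip":0},
    {"slide":[0.5,0.04,0],"twist":[0,0,0],"grip":0},
    {"slide":[0.4,0.03,0],"twist":[0,0,0],"grip":0},
    {"slide":[0.3,0.02,0],"twist":[0,0,0],"grip":0},
    {"slide":[0.2,0.01,0],"twist":[0,0,0],"grip":0},
  ],
)

```text
time: 29.78
position: [550.7, 72.9, 35.9]
ee_rot: [0.72, 0.694, -0.0, 0.0]
force: [-1.3, -7.9, 4.5]
opening: 87.2
gripper_force: 4.1
```

Run:
```python
from h import *
st()
for n in("side","top"): c=snap(n,n+"15.png"); shut(c)
```

```text
t 29.775 pos [550.7  72.9  35.9] yaw(tool y az) -2.1 z [ 0.    -0.001 -1.   ] F [-1.3 -7.9  4.5] open 87.2 gf 4.1 q [-0.88  0.47  0.81  1.88 -0.41  0.97  0.08]
lid 201 [674.9 153.3 150.9  58.5  87. ] z lo/hi y 91.55890514564805 91.46507969474482
lid 1785 [501.6 180.7 199.1 197.7  87.5] z lo/hi y 91.93667501707745 91.94740048285462
lid 3248 [553.5 218.1 122.8 301.1  87.8] z lo/hi y 92.30781536388156 92.17307342251593
```

View pics/top15.png

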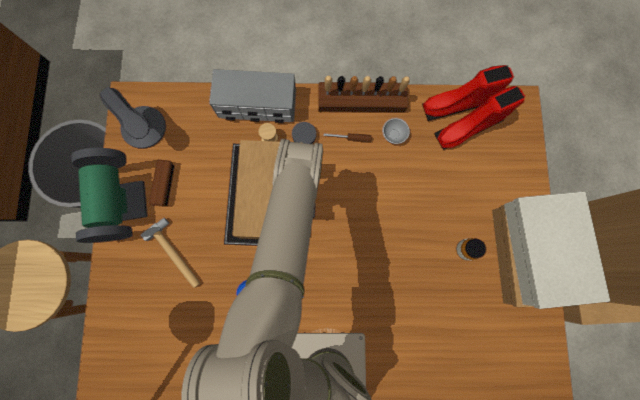

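The top view shows the carton (235–300, 140–240) about 28 mm short of the mat centre along y. The yaw matches. One last push.

arm_command(
  plan=[
    {"slide":[0.25,-0.03,0],"twist":[0,0,0],"grip":0},
    {"slide":[0.2,-0.03,0],"twist":[0,0,0],"grip":0},
    {"slide":[0.1,-0.02,0],"twist":[0,0,0],"grip":0},
    {"slide":[0,0,0],"twist":[0,0,0],"grip":0},
  ],
)

```text
time: 30.38
position: [547.6, 101.6, 35.7]
ee_rot: [0.72, 0.694, 0.0, -0.0]
force: [0.1, -3.4, 2.4]
opening: 87.1
gripper_force: 1.3
```

arm_command(
  plan=[
    {"slide":[-0.3,0,0],"twist":[0,0,0],"grip":0},
    {"slide":[-0.8,0,0],"twist":[0,0,0],"grip":0},
    {"slide":[-1,0,0],"twist":[0,0,0],"grip":0},
    {"slide":[-1,0,-1],"twist":[0,0,0],"grip":0},
    {"slide":[-1,0,-1],"twist":[0,0,0],"grip":0},
    {"slide":[-1,0,-1],"twist":[0,0,0],"grip":0},
    {"slide":[-1,0,0],"twist":[0,0,0],"grip":0},
    {"slide":[0,0,0],"twist":[0,0,0],"grip":0},
  ],
)

```text
time: 31.38
position: [535.8, -190.8, 168.7]
ee_rot: [0.722, 0.692, 0.0, 0.001]
force: [0.7, -0.0, -0.1]
opening: 87.0
gripper_force: 0.0
```

Run:
```python
from h import *
st()
for n in("side","top"): c=snap(n,n+"16.png"); shut(c)
a=cv2.resize(c["pixels"][120:260,200:330],None,fx=4.2,fy=4.2,interpolation=cv2.INTER_CUBIC); cv2.imwrite("pics/crop16.png",a[:,:,::-1])
```

```text
t 31.375 pos [ 535.8 -190.8  168.7] yaw(tool y az) -2.4 z [ 0.001 -0.001 -1.   ] F [ 0.7 -0.  -0.1] open 87.0 gf 0.0 q [-0.53  0.35  0.97  1.73 -0.3   1.22  0.48]
lid 4054 [551.8 209.6 202.4 303.3  88.1] z lo/hi y 91.65601589374859 91.98531662573942
lid 6121 [549.6 208.9 196.  301.5  87.7] z lo/hi y 92.27289191040529 92.35039013528058
```

View pics/crop16.png

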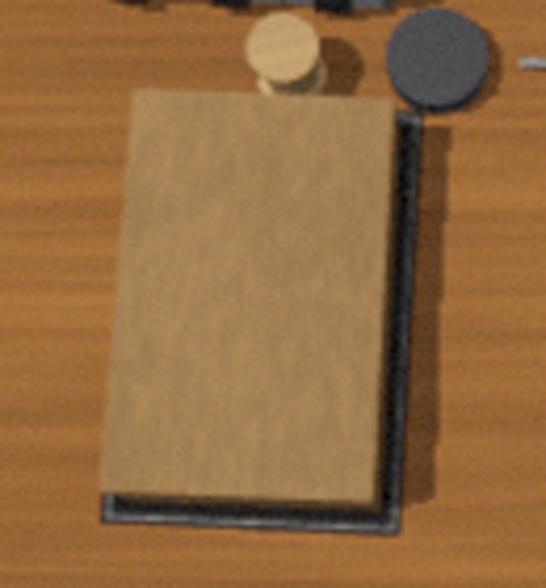

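The crop shows the shut carton square on the mat, with an even border allowing for the camera's perspective. It measures within about 2 mm of the mat centre, so I hand in.

```bash
python3 -c "
from workcell import robot
print(robot.hand_in())"
```

```text
the job is handed in; nothing more can be done
None
```

I packed both green lasts and the one heel block I found, shut the lid gently, slid the carton to within about 2 mm of the mat's centre, square on it, and handed the job in; `hand_in()` returned no verdict.

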